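Lock the backing board into the picture frame

ROBOT

A 6-joint arm with a two-finger parallel gripper is mounted at the origin on a cart in front of the work surface, level with it; the furniture and walls round the work are solid. World frame = base frame: x ahead of the robot, y to its left, z up, the work surface at z = 0. Lengths are in m, angles in rad, forces in N, time in s.
With the tool pointing down it reaches from about 0.35 to 0.975 m from the base axis. Payload 7.1 kg.
Tool frame: the origin (TCP) lies midway between the tips of the shut fingers; the grasp point (between the pads) lies 19 mm behind it (r.grip_depth is the z of the grasp point in the tool frame, in m); z points along the fingers, y is the line along which they close (so a half turn about z gives the same grasp; the last joint's range is limited). The gripper opens to 88 mm and grips with 3 to 60 N. Pads are 20 mm wide; open, the fingers measure 115 mm over their backs; the gripper's body (75 mm by 178 mm) begins 61 mm behind the grasp point.
Start: joints at [1.109, 0.423, 1.63, -0, 1.089, -0.019], TCP at [0.268, 0.565, 0.223] pointing down, gripper open.
Joint ranges: [-3, 3], [-0.9, 2.11], [0.09, 2.58], [-1.31, 4.45], [0.11, 2.69], [-2.54, 2.54]. Speed limits (rad/s): [2.39, 2.39, 3.01, 3.14, 3.14, 3.14].

INTERFACE

Orientations are given as a 3x3 rotation matrix whose columns are the frame's x, y, z axes.
In Python, from bench import status, vision, ticket, r gives the robot as it stands.
- The arm moves only by the shell command python3 -m pendant 'ROWS' [OPENING] [FORCE]. ROWS is JSON, a list of rows, each an object with "xyz": the shift along the tool's x, y, z in units of 0.5 m (1.0 is 0.5 m), a list of three; "twist": the turn about the tool's z in units of 90 degrees (1.0 is 90 degrees). In form: [{"xyz": [tx, ty, tz], "twist": twist}, ...]. A call has 1 to 20 rows; each row is the pose to reach, as a shift and turn from the pose commanded when the call began, along the tool's axes at that moment; what a row does not reach only later rows make up. A row lasts 1/12 s, in which the tool goes at most 41.7 mm and 7.16 degrees, less where a joint would pass 70% of its speed; a pose out of reach is approached as far as the arm can. A call with a number of a shift or a turn outside -1 to 1 is refused whole. A call with a gripper value outside its range is refused whole. OPENING is the closure, from -1 (fully open) to 1 (shut), set as the call begins (- or left out, the last holds). The fingers move at their own pace and stop on an object; FORCE is the grip in N (left out, the last holds). Time passes only in rows, so rows that repeat a pose let the fingers close. It gives the time, the measured TCP pose, the force, the opening and the grip force at its end, in the units of the state.
- status.get_state(): the state, without advancing time (a new reading comes with each control period).
- vision.grab_frame(name): name is "side" or "top"; returns (picture, depth): 400x640x3 uint8, red, green, blue; 400x640 float32, m along the optical axis (not along the pixel's ray), 0 where there is no reading.
- vision.camera_info(name): a dict with "fov_y" (degrees; the focal length in pixels is half the picture's height over the tangent of half this angle, whatever the lens; pixels are square), "cx", "cy" (the principal point, pixels), "extrinsics" (4x4, takes a point from camera to world coordinates). Camera axes: x right, y down, z forward; pixel columns grow to the right and rows downward; lengths in m; the calibration is good to about 2 mm. A picture is of the moment at which its call begins. camera_info takes no time and is no camera call.
- ticket.hand_in(): hands the job in; it is judged then, once.
The state is a dict: "time_s": time; "joint_pos": joint angles; "qvel": joint speeds; "joint_efforts": joint torques, N m; "position": TCP position; "ee_rot": TCP orientation; "ft_force": force on the tool from outside, world axes, zero at the start; "wrist_torque": the same for the moment, N m; "width": finger opening in m; "grasp_force": force on a finger pad.
Only numpy, scipy, OpenCV 4.12 (cv2) and the standard library are available. Lean on these libraries where they do the work, as an engineer would, in place of code of your own. Each camera call takes 0.05 s, during which the arm holds its last target. There are 200 camera calls.

TASK

The picture frame lies face down with its backing board in place. With a fingertip, gently push each of the three wooden turn buttons round on its screw until it points straight in over the board, square to its rail, so that the board is locked in. Lift nothing, and leave the little pigment jar standing on the board and the things round the frame where they are.

Things in the scene. Friction and masses are not known exactly. Their poses are not given: they have to be found in the camera images.
- frame: dark wooden picture frame lying face down, fixed to the table; outside 230 mm along its own x (away from the robot at yaw 0) and 280 mm along its own y (left), rails 36 mm wide, their top 24 mm above the table; origin: middle of its underside, on the table; z up. A pale wooden turn button is screwed to the middle of its left, right and far rails; the near rail has none
- left_button (a joint): turn button on the left rail (screw at x 0, y +122 mm of the frame): 0 when the long side points square in over the board (frame's -y), positive counter-clockwise from above; turns from -2.2 to 2.2 with no stop at 0
- right_button (a joint): turn button on the right rail (screw at x 0, y -122 mm of the frame): 0 when the long side points square in over the board (frame's +y), positive counter-clockwise from above; turns from -2.2 to 2.2 with no stop at 0
- far_button (a joint): turn button on the far rail (screw at x +97 mm, y 0 of the frame): 0 when the long side points square in over the board (frame's -x), positive counter-clockwise from above; turns from -2.2 to 2.2 with no stop at 0
- left_button_pivot (a point): top of the left turn button on its upright screw's axis, 39.5 mm above the table. The button is a bar 16 mm wide and 14 mm high with round ends, underside 25.5 mm above the table; it reaches 65 mm to one side of the screw and 14 mm to the other, and stays where it is left (pushing it takes about 2.5 N at 50 mm from the screw)
- right_button_pivot (a point): top of the right turn button on its upright screw's axis, 39.5 mm above the table. The button is a bar 16 mm wide and 14 mm high with round ends, underside 25.5 mm above the table; it reaches 65 mm to one side of the screw and 14 mm to the other, and stays where it is left (pushing it takes about 2.5 N at 50 mm from the screw)
- far_button_pivot (a point): top of the far turn button on its upright screw's axis, 39.5 mm above the table. The button is a bar 16 mm wide and 14 mm high with round ends, underside 25.5 mm above the table; it reaches 65 mm to one side of the screw and 14 mm to the other, and stays where it is left (pushing it takes about 2.5 N at 50 mm from the screw)
- left_button_tip (a point): top edge of the left turn button's long end, 65 mm from the screw
- right_button_tip (a point): top edge of the right turn button's long end, 65 mm from the screw
- far_button_tip (a point): top edge of the far turn button's long end, 65 mm from the screw
- board: loose brown backing board, 154 x 204 x 6 mm, lying in the frame with its top 23 mm above the table; origin: middle of its underside
- pigment_jar: loose pigment jar, 43 mm wide and 51 mm high with a round yellowish cap, standing on the near half of the board; origin: middle of its underside
- glue_bottle: loose white glue bottle, 50 mm wide, 140 mm high, to the left of the frame; origin: middle of its underside
- blue_jar: loose blue jar, 57 mm wide, 64 mm high, to the left of the frame; origin: middle of its underside
- water_jar: loose clear water jar, 93 mm wide, 83 mm high, to the left of the frame; origin: middle of its underside
- masking_tape: loose roll of masking tape lying flat, 110 mm wide, 24 mm high, to the right of the frame; origin: middle of its underside
- tape_measure: loose tape measure, 67 x 68 x 36 mm, to the right of the frame; origin: middle of its underside

How it is judged:
At the end, for the whole second after the job is handed in: all three turn buttons at rest and pointing in over the board, each within 0.26 rad (15 degrees) of square to its rail; the board still down in the frame (within 4 mm), the pigment jar upright on it within 15 mm of where it stood (value of joint left_button between -0.26 and 0.26 rad and value of joint right_button between -0.26 and 0.26 rad and value of joint far_button between -0.26 and 0.26 rad and velocity of joint left_button between -0.05 and 0.05 rad/s and velocity of joint right_button between -0.05 and 0.05 rad/s and velocity of joint far_button between -0.05 and 0.05 rad/s and z of board in the frame of frame between 0.013 and 0.021 m and distance of pigment_jar from where it was at the start of the episode below 0.015 m and angle between pigment_jar's own z axis and vertical below 0.15 rad); the robot touches nothing.
It fails at once if the backing board is lifted or shifted more than 5 mm (distance of board from where it was at the start of the episode above 0.005 m).
It fails at once if the pigment jar is moved more than 15 mm or tipped (distance of pigment_jar from where it was at the start of the episode above 0.015 m or angle between pigment_jar's own z axis and vertical above 0.3 rad).
It fails at once if a fingertip presses on the frame, or presses or pinches a turn button, with more than 40 N (contact force between the fingers and frame above 40 N).
It fails at once if a thing beside the frame is moved more than 20 mm (distance of any of glue_bottle, blue_jar, water_jar, masking_tape, tape_measure from where it was at the start of the episode above 0.02 m).
It also fails if it takes over 67 s, if anything falls off the work surface, if the arm or the gripper's body presses on something with over 40 N, if the wrist force passes 120 N, or if a joint passes its speed limit or range.

## Working session

There is one attempt and no reset: what is moved stays moved. The work goes in short steps, Python scripts to look and compute and a shell command to move; the robot and the scene stay as the last step left them, time stands still between calls to the robot, and variables do not carry over. Pictures are saved under pics/ and viewed, at most 10 in all, crops included, and the job is handed in when it is done.

```bash
mkdir -p pics
cat > h.py <<'E'
import numpy as np, cv2
from bench import status, vision, ticket, r
def cloud(n):
    p,d=vision.grab_frame(n); i=vision.camera_info(n)
    f=200/np.tan(np.radians(i["fov_y"])/2); v,u=np.mgrid[:400,:640]
    c=np.stack([(u-i["cx"])/f*d,(v-i["cy"])/f*d,d],-1); E=np.array(i["extrinsics"])
    w=c@E[:3,:3].T+E[:3,3]; w[d==0]=np.nan
    return p,d,w
E
python3 - <<'E'
from h import *
for n in("top","side"):
    p,d,w=cloud(n); np.savez(n+"0.npz",p=p,w=w); cv2.imwrite(f"pics/{n}0.png",p[...,::-1])
s=status.get_state(); print(s["time_s"],s["position"],s["ee_rot"],s["width"]); print(vision.camera_info("top"))
E
```

```text
0.1 [0.26753756 0.56428678 0.22197221] [[-9.03544455e-01  4.28493895e-01 -6.32789372e-04]
 [ 4.28494360e-01  9.03543625e-01 -1.22544353e-03]
 [ 4.66577321e-05 -1.37838938e-03 -9.99999049e-01]] 0.08805743905820818
{'fov_y': 43.873091375532674, 'cx': 322.92318968558106, 'cy': 201.14880300359695, 'extrinsics': array([[-1.56383512e-02, -9.94756884e-01,  1.01065243e-01,
         4.03030613e-01],
       [-9.99877695e-01,  1.55389765e-02, -1.77048675e-03,
        -4.90232215e-02],
       [ 1.90753439e-04, -1.01080570e-01, -9.94878225e-01,
         1.63150807e+00],
       [ 0.00000000e+00,  0.00000000e+00,  0.00000000e+00,
         1.00000000e+00]])}
```

View pics/top0.png

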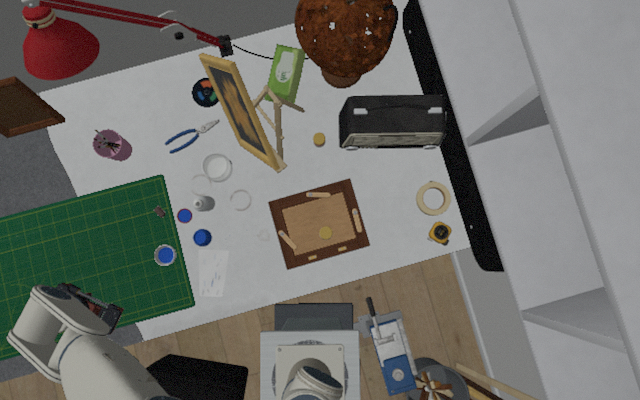

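View pics/side0.png

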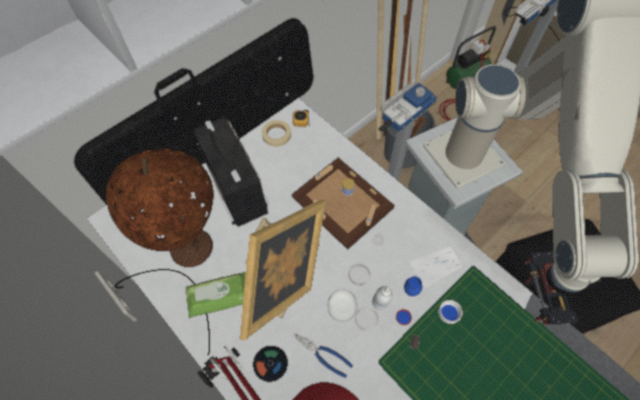

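The top view shows the frame centred near (319,224), the far button near (318,195), the right one near (357,220), the left one near (287,240), and the jar at (325,233). I'll zoom in and measure.

Run:
```python
from h import *
z=np.load("top0.npz"); p,w=z["p"],z["w"]
c=p[165:285,255:385]; cv2.imwrite("pics/z.png",cv2.resize(c,None,fx=6,fy=4.8*1.0,interpolation=cv2.INTER_CUBIC)[...,::-1][:600] if 0 else cv2.resize(c,None,fx=5,fy=5,interpolation=cv2.INTER_CUBIC)[...,::-1])
# frame: dark pixels
hsv=cv2.cvtColor(p,cv2.COLOR_RGB2HSV)
m=np.zeros((400,640),np.uint8); m[170:280,260:378]=((hsv[170:280,260:378,1]>60)).astype(np.uint8)
n,l,s,_=cv2.connectedComponentsWithStats(m); k=1+s[1:,4].argmax()
ii=vision.camera_info("top"); f=200/np.tan(np.radians(ii["fov_y"])/2);E=np.array(ii["extrinsics"])
def pz(uv,h):
    uv=np.atleast_2d(uv).astype(float); d=np.c_[(uv[:,0]-ii["cx"])/f,(uv[:,1]-ii["cy"])/f,np.ones(len(uv))]@E[:3,:3].T
    return E[:3,3]+d*((h-E[2,3])/d[:,2])[:,None]
vu=np.argwhere(l==k)[:,::-1]
pts=pz(vu,.024)[:,:2].astype(np.float32)
print(s[k],cv2.minAreaRect(pts))
sub=(w[...,2]>.030)&(w[...,2]<.07); sub[:170]=0;sub[280:]=0;sub[:,:265]=0;sub[:,375:]=0
b=((hsv[...,2]>165)&(hsv[...,1]>45)&(m>0)).astype(np.uint8)
n,l,s,_=cv2.connectedComponentsWithStats(b)
for k in range(1,n):
    if s[k,4]>12:
        q=np.argwhere(l==k)[:,::-1]; P=pz(q,.0395)[:,:2]
        r_=cv2.minAreaRect(P.astype(np.float32)); print(s[k],np.round(np.nanmedian(w[l==k],0),3),np.round(cv2.boxPoints(r_),3).tolist())
print(np.nanmedian(w[200:210,310:330,2]), np.nanmedian(w[230:236,322:328],axis=(0,1)))
```

```text
[ 269  179  100   90 5866] ((0.4949703812599182, -0.03630107641220093), (0.22627176344394684, 0.2755112051963806), 15.328340530395508)
0.02226664939260814 [ 0.46249862 -0.05518576  0.07354292]
```

View pics/z.png

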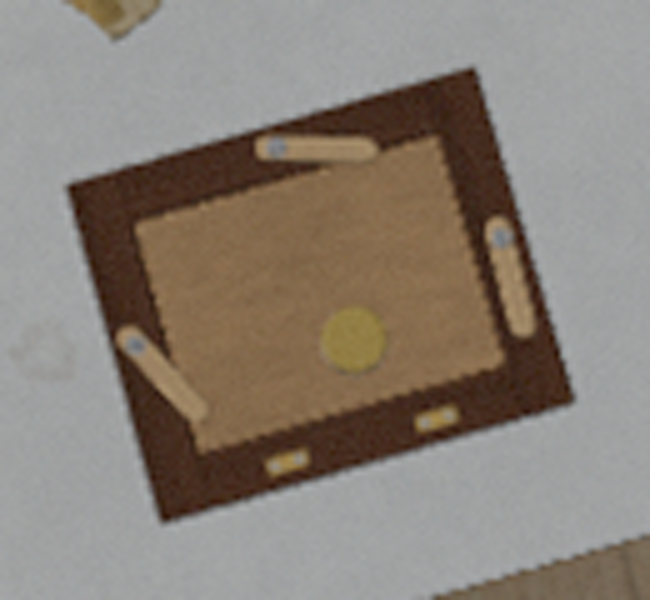

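The crop (5x, origin (255,165)) shows these pixel positions:

| Button | Screw | Tip |
|---|---|---|
| far | (277,148) | (375,150) |
| right | (502,237) | (525,333) |
| left | (136,345) | (203,418) |

The jar cap is at (353,340).

```bash
cat >> h.py <<'E'
ii=vision.camera_info("top"); f=200/np.tan(np.radians(ii["fov_y"])/2);E=np.array(ii["extrinsics"])
def pz(uv,h):
    uv=np.atleast_2d(uv).astype(float); d=np.c_[(uv[:,0]-ii["cx"])/f,(uv[:,1]-ii["cy"])/f,np.ones(len(uv))]@E[:3,:3].T
    return (E[:3,3]+d*((h-E[2,3])/d[:,2])[:,None])[:,:2]
E
python3 - <<'E'
from h import *
cr=lambda a:(np.array(a,float)+.5)/5-.5+[255,165]
piv=pz(cr([(277,148),(502,237),(136,345)]),.0395); tip=pz(cr([(375,150),(526,335),(204,419)]),.0395)
cor=pz(cr([(68,185),(475,68),(575,402),(163,522)]),.024)
M=np.array([(97,0),(0,-122),(0,122),(115,140),(115,-140),(-115,-140),(-115,140)])/1e3; W=np.r_[piv,cor]
mc,wc=M.mean(0),W.mean(0); H=(M-mc).T@(W-wc); th=np.arctan2(H[0,1]-H[1,0],H[0,0]+H[1,1])
R=np.array([[np.cos(th),-np.sin(th)],[np.sin(th),np.cos(th)]]); o=wc-R@mc
print("yaw",np.degrees(th),"o",o,"res mm",np.round((W-(M@R.T+o))*1e3,1).tolist())
np.savez("frame.npz",R=R,o=o,th=th)
F=lambda P:(P-o)@R
for n,a,b,z in zip("far right left".split(),piv,tip,(180,90,-90)):
    d=F(b)-F(a); print(n,np.linalg.norm(b-a),"angle",(np.degrees(np.arctan2(d[1],d[0]))-z+180)%360-180)
print("jar",F(pz(cr([(353,340)]),.074)))
z=np.load("top0.npz"); w=z["w"]; q=(w[...,2]>.095)&(w[...,2]<.6); P=F(w[q][:,:2]); zz=w[q][:,2]
G=np.floor(P/.03).astype(int)
for i in range(12,-8,-1): print("%5.2f"%(i*.03)," ".join("%3d"%(100*zz[(G==[i,j]).all(1)].max()) if (G==[i,j]).all(1).any() else "  ." for j in range(10,-11,-1)))
print("cols y from .30 down to -.30")
E
```

```text
yaw 15.365367278383397 o [ 0.49486384 -0.036766  ] res mm [[-0.5, 0.6], [0.9, -0.0], [-0.1, 0.5], [-1.0, -2.6], [-2.5, 1.0], [0.8, 2.1], [2.4, -1.6]]
far 0.06325876489271222 angle 72.56307788238371
right 0.06470381298302177 angle 87.10744143156552
left 0.06436279559238621 angle -63.38028259475382
jar [[-0.03702644 -0.01120061]]
 0.36   .   .   .   .  13  22  35  46  45  33  32  21  10   .   .  39  42  43  43  42  43
 0.33   .   .   .   .  10  19  32  44  43  32  33  23   .   .   .   .  37  39  39  38  35
 0.30   .   .   .   .   .  16  28  42  41  32  33   .   .   .   .   .  20  22  22  22   .
 0.27   .   .   .   .   .  14  24  39  40  25  26   .   .   .   .   .  21  23  23  23  22
 0.24   .   .   .   .   .  12  21  37  37  18   .   .   .   .   .  13  22  24  24  24  24
 0.21   .   .   .   .   .   .  21  34  36   .   .   .   .   .   .  19  22  22  22  22  22
 0.18   .   .   .   .   .   .   .  28  34   .   .   .   .   .   .   .  21  21  22  22  22
 0.15  11   .   .   .   .   .   .  27  31   .   .   .   .   .   .   .   .   .   .  20  21
 0.12   .   .   .   .   .   .   .   .   .   .   . 
[... 358 characters left out ...]
.   .   .   .   .   .   .   .   .   .   .
-0.03   .   .   .   .   .   .   .   .   .   .   .   .   .   .   .   .   .   .   .   .   .
-0.06   .   .   .   .   .   .   .   .   .   .   .   .   .   .   .   .   .   .   .   .   .
-0.09   .   .   .   .   .   .   .   .   .   .   .   .   .   .   .   .   .   .   .   .   .
-0.12   .   .   .   .   .   .   .   .   .   .   .   .   .   .   .   .   .   .   .   .   .
-0.15   .   .   .   .   .   .   .   .   .   .   .   .   .   .   .   .   .   .   .   .   .
-0.18   .   .   .   .   .   .   .   .   .   .   .   .   .   .   .   .   .   .   .   .   .
-0.21   .   .   .   .   .   .   .   .   .   .   .   .   .   .   .   .   .   .   .   .   .
cols y from .30 down to -.30
```

```bash
cat > plan.py <<'E'
import sys
from h import *
Z=np.load("frame.npz"); R,o,th=Z["R"],Z["o"],float(Z["th"])
B=dict(left=((0,.122),-90,-63),far=((.097,0),180,72.5),right=((0,-.122),90,87))
HX,HY=.0135,.010
def pos(b,phi,s=.045,extra=0.):   # finger centre in frame coords behind button at angle phi (deg)
    p,z0,start=B[b]; a=np.radians(z0+phi); u=np.array([np.cos(a),np.sin(a)])
    n=np.sign(start)*np.array([-u[1],u[0]])
    return np.array(p)+s*u+n*(.008+HX*abs(n[0])+HY*abs(n[1])+extra)
def rows(pts):  # [(frame xy, z)] -> tool shifts in units of .5 m
    s=status.get_state(); T=np.array(s["ee_rot"])
    for xy,z in pts:
        w=np.r_[R@xy+o,z]; print(np.round(w,3),np.round((w-s["position"])@T/.5,3).tolist())
    y=np.degrees(np.arctan2(T[1,1],T[0,1]))
    print("twist",round((y-np.degrees(th))/90,3),"tcp",s["position"],"F",np.round(s["ft_force"],1),s["time_s"])
E
python3 - <<'E'
from plan import *
q=pos("left",-63,extra=.012); print(q); rows([(q,.222)])
E
```

```text
[-0.05600264  0.13279035]
[0.406 0.076 0.222] [-0.668, -0.763, 0.001]
twist 0.547 tcp [0.26753756 0.56428678 0.22197221] F [-0.3  0.5  0.2] 0.1
```

```bash
python3 -m pendant '[{"xyz":[-0.668,-0.763,0],"twist":0.547},{"xyz":[-0.668,-0.763,0],"twist":0.547},{"xyz":[-0.668,-0.763,0],"twist":0.547},{"xyz":[-0.668,-0.763,0],"twist":0.547},{"xyz":[-0.668,-0.763,0],"twist":0.547},{"xyz":[-0.668,-0.763,0],"twist":0.547},{"xyz":[-0.668,-0.763,0],"twist":0.547},{"xyz":[-0.668,-0.763,0],"twist":0.547},{"xyz":[-0.668,-0.763,0],"twist":0.547},{"xyz":[-0.668,-0.763,0],"twist":0.547},{"xyz":[-0.668,-0.763,0],"twist":0.547},{"xyz":[-0.668,-0.763,0],"twist":0.547},{"xyz":[-0.668,-0.763,0],"twist":0.547},{"xyz":[-0.668,-0.763,0],"twist":0.547},{"xyz":[-0.668,-0.763,0],"twist":0.547},{"xyz":[-0.668,-0.763,0],"twist":0.547},{"xyz":[-0.668,-0.763,0],"twist":0.547},{"xyz":[-0.668,-0.763,0],"twist":0.547}]' 1 10
python3 - <<'E'
from plan import *
q=pos("left",-63,extra=.012); rows([(q,.07),(q,.032)])
p,d,w=cloud("side"); cv2.imwrite("pics/s1.png",cv2.resize(p[100:260,250:450],None,fx=3.5,fy=3.5)[...,::-1])
E
```

```text
time_s: 1.6
position: [0.4057, 0.0782, 0.2226]
ee_rot: [[-0.268, 0.963, -0.0], [0.963, 0.268, 0.0], [0.0, -0.0, -1.0]]
ft_force: [-0.1, 0.1, -0.3]
width: 0.0003
grasp_force: 0.0
[0.406 0.076 0.07 ] [-0.003, -0.001, 0.305]
[0.406 0.076 0.032] [-0.003, -0.001, 0.381]
twist 0.002 tcp [0.40574417 0.0782103  0.22259899] F [-0.1  0.1 -0.3] 1.6
```

View pics/s1.png

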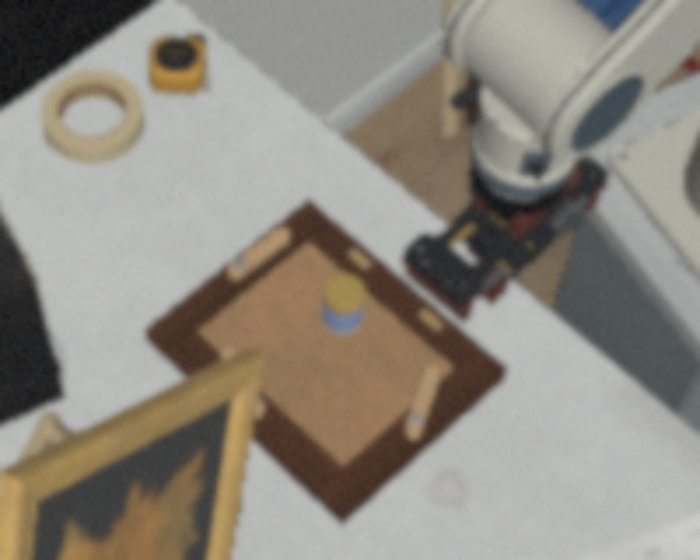

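The side view shows the gripper up at (480,260), shut and clear over the near-left rail, with the left button at (425,400). I'll descend beside it.

```bash
python3 -m pendant '[{"xyz":[-0.002,0,0.08]},{"xyz":[-0.002,0,0.16]},{"xyz":[-0.002,0,0.24]},{"xyz":[-0.002,0,0.29]},{"xyz":[-0.002,0,0.32]},{"xyz":[-0.002,0,0.34]},{"xyz":[-0.002,0,0.36]},{"xyz":[-0.002,0,0.37]},{"xyz":[-0.002,0,0.38]},{"xyz":[-0.002,0,0.381]},{"xyz":[-0.002,0,0.381]},{"xyz":[-0.002,0,0.381]}]'
python3 - <<'E'
from plan import *
rows([(pos("left",a),.032) for a in range(-63,1,7)])
E
```

```text
[0.414 0.068 0.032] [-0.025, 0.01, 0.381]
[0.415 0.062 0.032] [-0.036, 0.01, 0.381]
[0.417 0.057 0.032] [-0.047, 0.011, 0.381]
[0.42  0.052 0.032] [-0.059, 0.014, 0.381]
[0.424 0.047 0.032] [-0.07, 0.019, 0.381]
[0.429 0.042 0.032] [-0.081, 0.025, 0.381]
[0.434 0.038 0.032] [-0.091, 0.033, 0.381]
[0.44  0.035 0.032] [-0.101, 0.043, 0.381]
[0.447 0.033 0.032] [-0.109, 0.055, 0.381]
[0.454 0.032 0.032] [-0.115, 0.068, 0.381]
twist 0.002 tcp [0.4057985  0.0780618  0.22262059] F [0.3 0.  0. ] 1.65validation failed for argument at $[0]...
```

```bash
python3 -m pendant '[{"xyz":[-0.002,0,0.08],"twist":0},{"xyz":[-0.002,0,0.16],"twist":0},{"xyz":[-0.002,0,0.24],"twist":0},{"xyz":[-0.002,0,0.29],"twist":0},{"xyz":[-0.002,0,0.32],"twist":0},{"xyz":[-0.002,0,0.34],"twist":0},{"xyz":[-0.002,0,0.36],"twist":0},{"xyz":[-0.002,0,0.37],"twist":0},{"xyz":[-0.002,0,0.38],"twist":0},{"xyz":[-0.002,0,0.381],"twist":0},{"xyz":[-0.002,0,0.381],"twist":0},{"xyz":[-0.002,0,0.381],"twist":0}]'
python3 - <<'E'
from plan import *
rows([(pos("left",a),.032) for a in range(-63,1,7)])
E
```

```text
time_s: 2.65
position: [0.4067, 0.0761, 0.0326]
ee_rot: [[-0.266, 0.964, 0.001], [0.964, 0.266, 0.0], [-0.0, 0.001, -1.0]]
ft_force: [-0.1, -0.2, -0.5]
width: 0.0006
grasp_force: 0.0
[0.414 0.068 0.032] [-0.02, 0.009, 0.001]
[0.415 0.062 0.032] [-0.031, 0.009, 0.001]
[0.417 0.057 0.032] [-0.043, 0.01, 0.001]
[0.42  0.052 0.032] [-0.054, 0.013, 0.001]
[0.424 0.047 0.032] [-0.066, 0.018, 0.001]
[0.429 0.042 0.032] [-0.077, 0.024, 0.001]
[0.434 0.038 0.032] [-0.087, 0.033, 0.001]
[0.44  0.035 0.032] [-0.096, 0.043, 0.001]
[0.447 0.033 0.032] [-0.104, 0.054, 0.001]
[0.454 0.032 0.032] [-0.111, 0.067, 0.001]
twist 0.001 tcp [0.40669049 0.0761278  0.03260383] F [-0.1 -0.2 -0.5] 2.65
```

```bash
python3 -m pendant '[{"xyz":[-0.01,0.005,0],"twist":0},{"xyz":[-0.02,0.009,0],"twist":0},{"xyz":[-0.026,0.009,0],"twist":0},{"xyz":[-0.031,0.009,0],"twist":0},{"xyz":[-0.037,0.01,0],"twist":0},{"xyz":[-0.043,0.01,0],"twist":0},{"xyz":[-0.049,0.012,0],"twist":0},{"xyz":[-0.054,0.013,0],"twist":0},{"xyz":[-0.06,0.015,0],"twist":0},{"xyz":[-0.066,0.018,0],"twist":0},{"xyz":[-0.077,0.024,0],"twist":0},{"xyz":[-0.082,0.028,0],"twist":0},{"xyz":[-0.087,0.033,0],"twist":0},{"xyz":[-0.096,0.043,0],"twist":0},{"xyz":[-0.1,0.048,0],"twist":0},{"xyz":[-0.104,0.054,0],"twist":0},{"xyz":[-0.108,0.06,0],"twist":0},{"xyz":[-0.111,0.065,0],"twist":0},{"xyz":[-0.111,0.067,0],"twist":0},{"xyz":[-0.111,0.067,0],"twist":0}]'
python3 - <<'E'
from plan import *
rows([(pos("left",0),.032)])
p,d,w=cloud("side"); cv2.imwrite("pics/s2.png",cv2.resize(p[130:260,280:440],None,fx=4,fy=4)[...,::-1])
E
```

```text
time_s: 4.32
position: [0.4539, 0.0311, 0.0322]
ee_rot: [[-0.266, 0.964, 0.001], [0.964, 0.266, -0.0], [-0.0, 0.001, -1.0]]
ft_force: [-1.2, -0.9, -0.2]
width: 0.0009
grasp_force: 0.4
[0.454 0.032 0.032] [0.001, -0.0, 0.0]
twist 0.0 tcp [0.45390965 0.03114565 0.0322022 ] F [-1.2 -0.9 -0.2] 4.3167
```

View pics/s2.png

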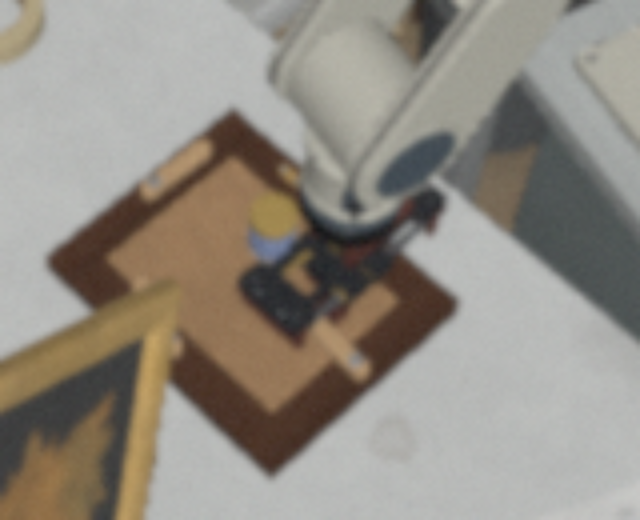

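The button at (340,350) now points nearly square into the board, and the force was small. I'll back off, lift, and go to the far button.

Run:
```python
from plan import *
q=pos("far",72.5,extra=.012); rows([(q,.1),(q,.032)])
```

```text
[ 0.623 -0.057  0.1  ] [-0.26, 0.278, -0.135]
[ 0.623 -0.057  0.032] [-0.26, 0.278, 0.001]
twist 0.0 tcp [0.45389563 0.03122954 0.03225861] F [ 0.2 -0.2 -0.2] 4.3667
```

```bash
python3 -m pendant '[{"xyz":[0,-0.01,0],"twist":0},{"xyz":[0,-0.012,-0.04],"twist":0},{"xyz":[0,-0.012,-0.1],"twist":0},{"xyz":[0,-0.012,-0.136],"twist":0},{"xyz":[-0.06,0.06,-0.136],"twist":0},{"xyz":[-0.11,0.11,-0.136],"twist":0},{"xyz":[-0.16,0.16,-0.136],"twist":0},{"xyz":[-0.21,0.21,-0.136],"twist":0},{"xyz":[-0.24,0.25,-0.136],"twist":0},{"xyz":[-0.26,0.278,-0.136],"twist":0},{"xyz":[-0.26,0.278,-0.136],"twist":0},{"xyz":[-0.26,0.278,-0.1],"twist":0},{"xyz":[-0.26,0.278,-0.06],"twist":0},{"xyz":[-0.26,0.278,-0.04],"twist":0},{"xyz":[-0.26,0.278,-0.02],"twist":0},{"xyz":[-0.26,0.278,-0.01],"twist":0},{"xyz":[-0.26,0.278,0],"twist":0},{"xyz":[-0.26,0.278,0],"twist":0},{"xyz":[-0.26,0.278,0],"twist":0}]'
python3 - <<'E'
from plan import *
rows([(pos("far",a),.032) for a in list(range(72,0,-6))+[0]])
E
```

```text
time_s: 5.95
position: [0.6221, -0.057, 0.0325]
ee_rot: [[-0.266, 0.964, 0.0], [0.964, 0.266, -0.0], [-0.0, 0.0, -1.0]]
ft_force: [-0.1, 0.0, -0.1]
width: 0.0003
grasp_force: 0.0
[ 0.61  -0.057  0.032] [0.006, -0.023, 0.001]
[ 0.606 -0.059  0.032] [0.004, -0.033, 0.001]
[ 0.601 -0.061  0.032] [0.004, -0.043, 0.001]
[ 0.596 -0.062  0.032] [0.005, -0.053, 0.001]
[ 0.59  -0.062  0.032] [0.007, -0.064, 0.001]
[ 0.585 -0.062  0.032] [0.01, -0.075, 0.001]
[ 0.579 -0.061  0.032] [0.015, -0.085, 0.001]
[ 0.573 -0.06   0.032] [0.021, -0.095, 0.001]
[ 0.568 -0.057  0.032] [0.029, -0.104, 0.001]
[ 0.563 -0.054  0.032] [0.038, -0.113, 0.001]
[ 0.558 -0.05   0.032] [0.048, -0.12, 0.001]
[ 0.554 -0.045  0.032] [0.059, -0.126, 0.001]
[ 0.55  -0.04   0.032] [0.071, -0.131, 0.001]
twist 0.0 tcp [ 0.62211245 -0.05704194  0.03247879] F [-0.1  0.  -0.1] 5.95
```

```bash
python3 -m pendant '[{"xyz":[0.003,-0.012,0],"twist":0},{"xyz":[0.006,-0.023,0],"twist":0},{"xyz":[0.004,-0.033,0],"twist":0},{"xyz":[0.004,-0.043,0],"twist":0},{"xyz":[0.005,-0.053,0],"twist":0},{"xyz":[0.007,-0.064,0],"twist":0},{"xyz":[0.01,-0.075,0],"twist":0},{"xyz":[0.015,-0.085,0],"twist":0},{"xyz":[0.018,-0.09,0],"twist":0},{"xyz":[0.021,-0.095,0],"twist":0},{"xyz":[0.029,-0.104,0],"twist":0},{"xyz":[0.033,-0.108,0],"twist":0},{"xyz":[0.038,-0.113,0],"twist":0},{"xyz":[0.048,-0.12,0],"twist":0},{"xyz":[0.054,-0.123,0],"twist":0},{"xyz":[0.059,-0.126,0],"twist":0},{"xyz":[0.065,-0.129,0],"twist":0},{"xyz":[0.071,-0.131,0],"twist":0},{"xyz":[0.071,-0.131,0],"twist":0},{"xyz":[0.071,-0.131,0],"twist":0}]'
python3 - <<'E'
from plan import *
q=pos("right",87,extra=.012); rows([(pos("far",0),.032),(q,.1),(q,.032)])
E
```

```text
time_s: 7.62
position: [0.5484, -0.0399, 0.0319]
ee_rot: [[-0.266, 0.964, -0.002], [0.964, 0.266, 0.0], [0.001, -0.002, -1.0]]
ft_force: [-0.5, -0.0, 0.7]
width: 0.0005
grasp_force: 0.0
[ 0.55  -0.04   0.032] [-0.002, 0.002, -0.0]
[ 0.49  -0.194  0.1  ] [-0.266, -0.195, -0.136]
[ 0.49  -0.194  0.032] [-0.266, -0.195, 0.0]
twist 0.001 tcp [ 0.54840037 -0.03987621  0.03194556] F [-0.5 -0.   0.7] 7.6167
```

Forces stayed low, so I'll back off in −y, lift, and go to the right button.

```bash
python3 -m pendant '[{"xyz":[-0.01,0,0],"twist":0},{"xyz":[-0.012,0,-0.04],"twist":0},{"xyz":[-0.012,0,-0.1],"twist":0},{"xyz":[-0.012,0,-0.136],"twist":0},{"xyz":[-0.06,-0.05,-0.136],"twist":0},{"xyz":[-0.11,-0.09,-0.136],"twist":0},{"xyz":[-0.16,-0.13,-0.136],"twist":0},{"xyz":[-0.21,-0.16,-0.136],"twist":0},{"xyz":[-0.25,-0.19,-0.136],"twist":0},{"xyz":[-0.266,-0.195,-0.136],"twist":0},{"xyz":[-0.266,-0.195,-0.136],"twist":0},{"xyz":[-0.266,-0.195,-0.1],"twist":0},{"xyz":[-0.266,-0.195,-0.06],"twist":0},{"xyz":[-0.266,-0.195,-0.04],"twist":0},{"xyz":[-0.266,-0.195,-0.02],"twist":0},{"xyz":[-0.266,-0.195,-0.01],"twist":0},{"xyz":[-0.266,-0.195,0],"twist":0},{"xyz":[-0.266,-0.195,0],"twist":0},{"xyz":[-0.266,-0.195,0],"twist":0}]'
python3 - <<'E'
from plan import *
rows([(pos("right",a),.032) for a in list(range(84,0,-7))+[0]])
E
```

```text
time_s: 9.2
position: [0.4909, -0.1943, 0.0323]
ee_rot: [[-0.266, 0.964, 0.0], [0.964, 0.266, -0.0], [-0.0, 0.0, -1.0]]
ft_force: [0.2, 1.1, 1.1]
width: 0.0004
grasp_force: 0.0
[ 0.486 -0.181  0.032] [0.029, -0.002, 0.001]
[ 0.483 -0.177  0.032] [0.037, -0.006, 0.001]
[ 0.481 -0.173  0.032] [0.047, -0.008, 0.001]
[ 0.478 -0.168  0.032] [0.057, -0.01, 0.001]
[ 0.477 -0.163  0.032] [0.068, -0.01, 0.001]
[ 0.476 -0.157  0.032] [0.08, -0.009, 0.001]
[ 0.476 -0.151  0.032] [0.091, -0.006, 0.001]
[ 0.477 -0.145  0.032] [0.103, -0.001, 0.001]
[ 0.478 -0.139  0.032] [0.114, 0.005, 0.001]
[ 0.481 -0.133  0.032] [0.124, 0.014, 0.001]
[ 0.485 -0.127  0.032] [0.134, 0.024, 0.001]
[ 0.489 -0.121  0.032] [0.141, 0.035, 0.001]
[ 0.495 -0.117  0.032] [0.148, 0.048, 0.001]
twist 0.001 tcp [ 0.49090508 -0.19425526  0.03232072] F [0.2 1.1 1.1] 9.2
```

```bash
python3 -m pendant '[{"xyz":[0.015,0,0],"twist":0},{"xyz":[0.029,-0.002,0],"twist":0},{"xyz":[0.037,-0.006,0],"twist":0},{"xyz":[0.047,-0.008,0],"twist":0},{"xyz":[0.057,-0.01,0],"twist":0},{"xyz":[0.068,-0.01,0],"twist":0},{"xyz":[0.08,-0.009,0],"twist":0},{"xyz":[0.091,-0.006,0],"twist":0},{"xyz":[0.103,-0.001,0],"twist":0},{"xyz":[0.109,0.002,0],"twist":0},{"xyz":[0.114,0.005,0],"twist":0},{"xyz":[0.119,0.009,0],"twist":0},{"xyz":[0.124,0.014,0],"twist":0},{"xyz":[0.134,0.024,0],"twist":0},{"xyz":[0.138,0.03,0],"twist":0},{"xyz":[0.141,0.035,0],"twist":0},{"xyz":[0.145,0.042,0],"twist":0},{"xyz":[0.148,0.048,0],"twist":0},{"xyz":[0.148,0.048,0],"twist":0},{"xyz":[0.148,0.048,0],"twist":0}]'
python3 -m pendant '[{"xyz":[0,-0.01,0],"twist":0},{"xyz":[0,-0.012,-0.04],"twist":0},{"xyz":[0,-0.012,-0.1],"twist":0},{"xyz":[0,-0.012,-0.18],"twist":0},{"xyz":[0,-0.05,-0.26],"twist":0},{"xyz":[0,-0.12,-0.3],"twist":0},{"xyz":[-0.08,-0.19,-0.3],"twist":0},{"xyz":[-0.16,-0.22,-0.3],"twist":0},{"xyz":[-0.24,-0.22,-0.3],"twist":0},{"xyz":[-0.32,-0.22,-0.3],"twist":0},{"xyz":[-0.4,-0.22,-0.3],"twist":0},{"xyz":[-0.4,-0.22,-0.3],"twist":0},{"xyz":[-0.4,-0.22,-0.3],"twist":0}]'
python3 - <<'E'
from h import *
p,d,w=cloud("top"); cv2.imwrite("pics/t2.png",cv2.resize(p[165:285,255:385],None,fx=5,fy=5,interpolation=cv2.INTER_CUBIC)[...,::-1])
E
```

```text
time_s: 10.87
position: [0.4944, -0.1163, 0.0322]
ee_rot: [[-0.266, 0.964, 0.0], [0.964, 0.266, 0.0], [0.0, 0.0, -1.0]]
ft_force: [-0.2, -0.7, -0.2]
width: 0.0006
grasp_force: 0.0
time_s: 11.95
position: [0.4412, -0.3409, 0.182]
ee_rot: [[-0.262, 0.965, 0.001], [0.965, 0.262, -0.0], [-0.001, 0.001, -1.0]]
ft_force: [0.6, 1.2, -0.3]
width: 0.0007
grasp_force: 0.0
```

View pics/t2.png

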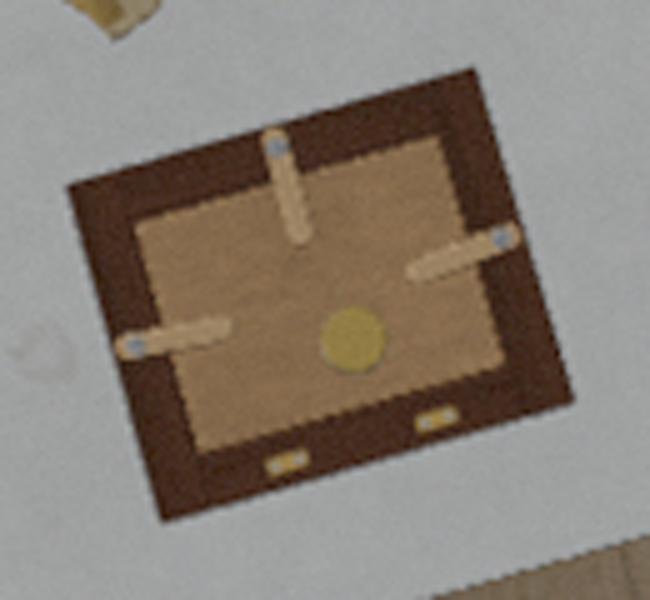

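The view shows all three buttons pointing in: far tip (302,240), right tip (409,273), left tip (231,326). The jar hasn't moved, with its cap at (353,340). I'll compute the angles.

Run:
```python
from plan import *
cr=lambda a:(np.array(a,float)+.5)/5-.5+[255,165]
a=pz(cr([(277,148),(502,238),(136,345)]),.0395); b=pz(cr([(302,242),(407,274),(232,326)]),.0395)
for n,d,z in zip("far right left".split(),(b-a)@R,(180,90,-90)): print(n,np.linalg.norm(d),(np.degrees(np.arctan2(d[1],d[0]))-z+180)%360-180)
```

```text
far 0.06295869917323671 -1.320202164715056
right 0.06539549198118577 4.500739494568506
left 0.06259636261409388 -5.063863742043992
```

```bash
python3 -c "
from bench import ticket
print(ticket.hand_in())"
```

```text
the job is handed in; nothing more can be done
None
```

I turned all three buttons in over the board and handed the job in; by the top camera, far is about -1°, right +5° and left -5° from square (limit 15°), the jar hasn't visibly moved, and it took about 12 s.

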